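# Load the analyser rack in worklist order and hold the feeder's pusher back

## Robot

A 6-joint arm with a two-finger parallel gripper is mounted at the origin on the work surface. World frame = base frame: x ahead of the robot, y to its left, z up, the work surface at z = 0. Lengths are in m, angles in rad, forces in N, time in s.
With the tool pointing down it reaches from about 0.25 to 0.725 m from the base axis. Payload 4 kg.
Tool frame: the origin (TCP) lies on the centre line of the jaws, within the pads' length; the fingertips stand ahead of it and the grasp point (between the pads) lies 11 mm behind it (bot.tip_extent is the z of the fingertips in the tool frame, in m); z points along the fingers, y is the direction in which the jaws open and shut (so a half turn about z gives the same grasp; the last joint's range is limited). The gripper opens to 85 mm and grips with 20 to 120 N. Pads are 22 mm wide; open, the fingers measure 114 mm over their backs; the gripper's body (76 mm by 85 mm) begins 54 mm behind the grasp point. The pads swing forward as they close: fully open they stand 13 mm farther back than shut.
Start: joints at [1.304, 0.241, 0.005, 1.335, 0, 1.571], TCP at [0.132, 0.482, 0.239] pointing down, gripper open.
Joint ranges: [-2.72, 2.72], [-1.05, 1.87], [-1.09, 1.28], [-1.99, 2.15], [-1.42, 1.44], [-3.14, 3.14]. Speed limits (rad/s): [2.79, 2.79, 3.14, 3.14, 3.14, 3.14].

## Interface

Orientations are given as a unit quaternion [x, y, z, w].
In Python, from workcell import bot gives the robot as it stands.
- The arm moves only by the shell command python3 -m jog 'ROWS'. ROWS is JSON, a list that holds one entry, the list of rows, each a list of 7 numbers: the shift along the world's x, y, z in m, then the turn, a rotation vector about the world's x, y, z in degrees, then the closure in counts, from 0 (fully open) to 255 (shut). In form: [[[tx, ty, tz, ax, ay, az, fingers], ...]]. A call has 1 to 10 rows; each row is the pose to reach, as a shift and turn from the pose commanded when the call began; what a row does not reach only later rows make up. A row lasts 1/12 s, in which the tool goes at most 41.7 mm and 7.16 degrees, less where a joint would pass 70% of its speed; a pose out of reach is approached as far as the arm can. A call with a gripper value outside its range is refused whole. The fingers move at their own pace and stop on an object; the grip force is fixed at half the most. Time passes only in rows, so rows that repeat a pose let the fingers close. It gives the time, the measured TCP pose, the force and the opening at its end, in the units of the state.
- bot.get_obs(): the state, without advancing time (a new reading comes with each control period).
- bot.camera(name): name is "scene" or "side" or "wrist"; returns the picture (420x560x3 uint8, blue, green, red); there is no depth.
- bot.camera_model(name): a dict with "K" (3x3 intrinsics, pixels), "T" (4x4, takes a point from camera to world coordinates). Camera axes: x right, y down, z forward; pixel columns grow to the right and rows downward; lengths in m; the calibration is good to about 2 mm. A picture is of the moment at which its call begins: read the wrist's pose just before it. camera_model takes no time and is no camera call; for the wrist camera it gives the pose at the moment of the call.
- bot.job_done(): hands the job in, once; it reports no verdict.
The state is a dict: "clock": time; "joint_pos": joint angles; "joint_vel": joint speeds; "tau": joint torques, N m; "eef_pos": TCP position; "tool_rot": TCP orientation; "ft_force": force on the tool from outside, world axes, zero at the start; "ft_torque": the same for the moment, N m; "grip_width": finger opening in m.
Only numpy, scipy, OpenCV 4.12 (cv2) and the standard library are available. Lean on these libraries where they do the work, as an engineer would, in place of code of your own. Each camera call takes 0.05 s, during which the arm holds its last target. There are 200 camera calls.

## Task

Fill the empty five-hole carrier rack on the feeder's ledge from the white tube stand, in worklist order: first the control vial (the one with the wide flat cap) into the hole nearest the feeder tray, then the long tube into the second hole, then the short capped tube into the third, each upright and fully down. Then pull the feeder's spring-loaded pusher back towards you by its upright black handle until its pointer lines up with the index clip on the side rail, and keep it there: the program finishes while you are still holding it, so that a colleague can slide the rack in. Leave the rack standing where it is on the ledge and do not disturb anything else on the bench.

Things in the scene. Friction and masses are not known exactly. Their poses are not given: they have to be found in the camera images.
- feeder: fixed rack feeder: grey base 300 x 180 x 12 mm, white walls 62 mm high, two filled racks waiting, white head 170 mm high at the far end. Origin: bench level, middle of the front wall's outer face (towards the robot). +x along the tray, away from the operator; +y towards the loading ledge (12 mm high, x 47 to 91, y 90 to 260 mm, two lips 24 mm high), which carries the empty rack
- pusher: spring pusher: aluminium plate across the tray, a 12 mm rod through the front wall (axis 32 mm above the bench), an upright black paddle handle on the rod's outer end. Slides only along the feeder's x, 0 to 64 mm towards -x. Spring pulls it home: 3 N at rest plus 90 N/m (6 to 9 N at the index); runs home when let go. Origin and axes as the feeder's while home
- pusher_grip (a point): middle of the paddle handle, 66 mm above the bench. Paddle: 14 mm thick along the feeder's x, 46 mm wide along y, top 82 mm above the bench; 41 mm free between it and the front wall, other sides open; the rod below leaves it free down to 38 mm. Take it from above, fingers closing along the feeder's x
- pusher_pointer (a point): tip of the 3 mm wide aluminium pointer that moves with the pusher over the tray's right-hand (-y) wall: 68 mm above the bench, 98 mm right of the tray's centre line, 129 mm along feeder +x from pusher_grip
- index_mark (a point): top of the 3 mm wide white ridge of the index clip, a black 14 mm block fixed on the rail outside the tray's right-hand wall, 68 mm above the bench. Axes as the feeder's. It lies 32 to 58 mm towards feeder -x from the pointer's home place; pointer and ridge line up when both have the same feeder x
- rack: loose ivory carrier rack, 26 x 150 mm, 55 mm high, 0.3 kg, on the ledge (underside 12 mm above the bench, 2 mm play between the lips). Origin: centre of its underside; y along the row, away from the tray; x across. Five round holes, 16 mm wide, 45 mm deep (floor 10 mm above the underside), 28 mm apart. A finger tab 16 mm high on the tail end
- rack_pos1 (a point): centre of the mouth of the first hole (nearest the feeder tray), on the rack's top face, 67 mm above the bench; same axes as the rack
- rack_pos2 (a point): centre of the mouth of the second hole
- rack_pos3 (a point): centre of the mouth of the third hole
- stand: fixed white tube stand, 60 x 136 mm, 50 mm high. Origin: centre of its underside. Two rows (x = -15, +15 mm) of five square holes 16 mm wide, 40 mm deep, 26 mm apart along y. Control vial, long and short tube stand in holes 1, 3, 5 of the row x = -15, in any arrangement; two empty tubes in holes 2 and 4 of the other row. Close the fingers along the stand's x
- control_vial: amber control vial, 13 mm body with round bottom, wide flat cap 24 mm across and 16 mm high, 76 mm overall, about 22 g. Origin: centre of its underside (10 mm above the bench in the stand); z up its axis
- long_tube: capped blood tube, 13 mm body with round bottom, cap 17 mm across and 22 mm high, 107 mm overall, about 24 g. Origin: centre of its underside; z up its axis
- short_tube: capped blood tube, 13 mm body with round bottom, cap 17 mm across and 22 mm high, 82 mm overall, about 18 g. Origin: centre of its underside; z up its axis
- spare1: open empty glass tube, 13 mm wide, 75 mm high, in the stand's other row; leave it there. Origin: centre of its underside
- spare2: open empty glass tube like spare1; leave it there
- marker: marker pen lying on the bench right of the feeder, 137 mm long; bystander
- timer: flat white digital timer, 62 x 70 x 18 mm, lying on the bench on the right; bystander
- reagent: amber reagent bottle, 52 mm across, 115 mm high, behind the ledge; bystander. Origin: centre of its underside
- beaker: clear plastic beaker, 68 mm across, 75 mm high, left of the stand; bystander. Origin: centre of its underside
- sharps_tub: yellow sharps tub, 142 mm across, 174 mm high, back left; bystander. Origin: centre of its underside

How it is judged:
By the outcome, as a careful person would: the job done as asked, in the order asked, and still so for the second after the job is handed in, while the arm keeps its last pose, push and grip.
It also fails if it takes over 72 s, if anything falls off the work surface, if the arm or the gripper's body presses on something with over 40 N, if the wrist force passes 120 N, or if a joint passes its speed limit or range.

## Working session

There is one attempt and no reset: what is moved stays moved. The work goes in short steps, Python scripts to look and compute and a shell command to move; the robot and the scene stay as the last step left them, time stands still between calls to the robot, and variables do not carry over. Pictures are saved under pics/ and viewed, about 8 in all and at most 12, crops included, and the job is handed in when it is done.

```bash
mkdir -p pics; ls; python3 - <<'E'
from workcell import bot
import cv2,numpy as np
print(bot.get_obs()); print(bot.tip_extent)
for n in("scene","side","wrist"):
    m=bot.camera_model(n);print(n,np.round(m["K"],1).tolist(),np.round(m["T"],3).tolist())
    cv2.imwrite(f"pics/{n}0.png",bot.camera(n))
a=[cv2.imread(f"pics/{n}0.png") for n in("scene","side")]
E
```

```text
pics
{'clock': 0.0, 'joint_pos': array([ 1.30400353e+00,  2.41458340e-01,  3.75077106e-03,  1.33518265e+00,
       -5.57614920e-06,  1.57082492e+00]), 'joint_vel': array([-0.00151474, -0.00048147, -0.00014295,  0.00076446, -0.00163643,
        0.00088952]), 'tau': array([ 4.22536814e-04, -3.72319007e+01,  2.52406722e+01,  1.70749583e-02,
        1.54931090e-04,  1.09721704e-06]), 'eef_pos': array([0.13166395, 0.48173521, 0.2384004 ]), 'tool_rot': array([ 1.33015224e-01,  9.91113442e-01, -1.03801982e-03, -1.36467155e-04]), 'ft_force': array([0.15569866, 0.65283654, 0.23009896]), 'ft_torque': array([ 0.01439717,  0.00125768, -0.00920624]), 'grip_width': 0.08549809888498905}
0.008
scene [[423.7, 0.0, 283.3], [0.0, 423.7, 206.8], [0.0, 0.0, 1.0]] [[0.368, 0.785, -0.499, 1.184], [0.93, -0.315, 0.19, -0.235], [-0.008, -0.534, -0.846, 1.113], [0.0, 0.0, 0.0, 1.0]]
side [[391.8, 0.0, 278.6], [0.0, 391.8, 212.7], [0.0, 0.0, 1.0]] [[-0.993, -0.062, 0.096, 0.475], [-0.114, 0.6, -0.792, 0.732], [-0.008, -0.797, -0.603, 0.647], [0.0, 0.0, 0.0, 1.0]]
wrist [[332.0, 0.0, 277.7], [0.0, 332.0, 209.4], [0.0, 0.0, 1.0]] [[0.264, 0.921, 0.288, 0.059], [0.964, -0.251, -0.081, 0.501], [-0.003, 0.299, -0.954, 0.373], [0.0, 0.0, 0.0, 1.0]]
```

View pics/scene0.png

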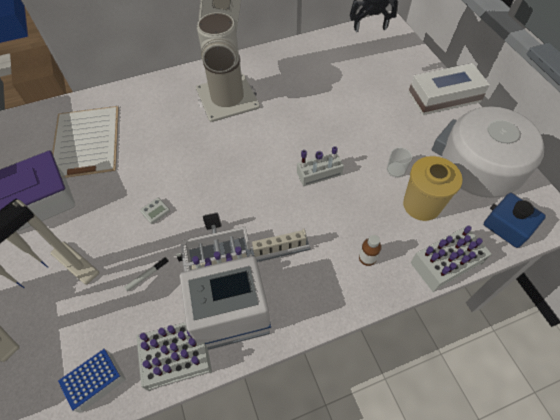

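View pics/side0.png

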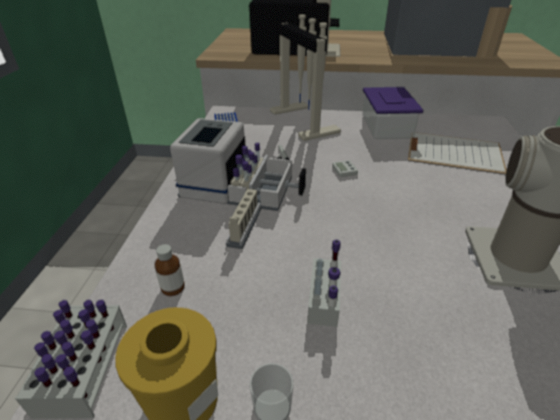

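The scene picture shows the stand near (320,168), the rack near (280,243) and the handle near (211,220). The side picture shows three caps near (336,246), (334,271) and (333,293). Next I'll make a zoomed montage.

```bash
python3 - <<'E'
import cv2,numpy as np
s=cv2.imread("pics/scene0.png");d=cv2.imread("pics/side0.png")
def c(i,x,y,w,h,k): return cv2.resize(i[y:y+h,x:x+w],None,fx=k,fy=k,interpolation=cv2.INTER_CUBIC)
A=np.hstack([c(s,290,140,66,50,6),c(d,295,230,66,100,6)[:300] if 0 else c(d,290,233,66,50,6)])
B=np.hstack([c(s,172,205,99,75,4),c(d,225,150,99,75,4)])
C=A[:300]
cv2.imwrite("pics/m1.png",np.vstack([A,B]))
print(A.shape,B.shape)
E
```

```text
(300, 792, 3) (300, 792, 3)
```

View pics/m1.png

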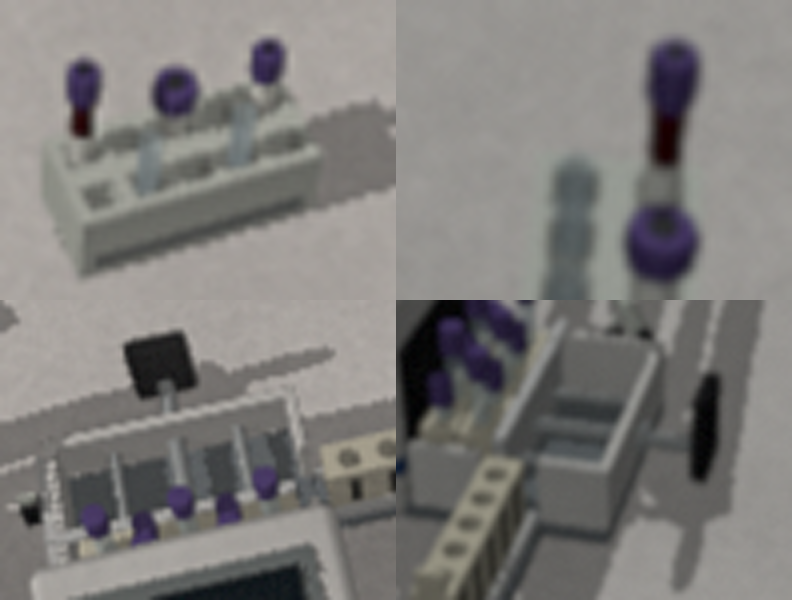

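View pics/wrist0.png

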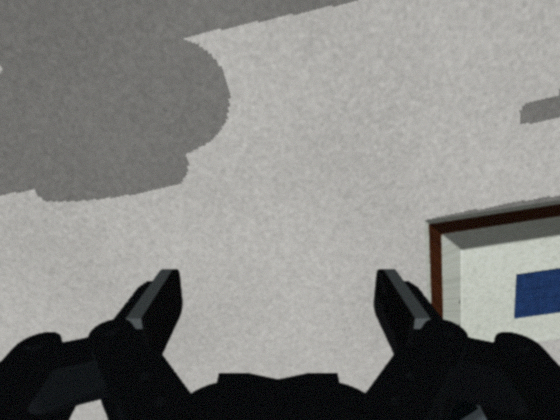

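Long tube is at the stand's low-y end, vial in the middle, short at the high-y end (scene caps ≈(304,151), (319,153), (335,148)). In the side view rack holes 1–3 are ≈(250,193), (245,202), (240,212).

```bash
cat >h.py <<'E'
from workcell import bot
import cv2,numpy as np
def ray(m,p,z):
    K,T=np.array(m["K"]),np.array(m["T"]); d=T[:3,:3]@np.linalg.solve(K,[p[0],p[1],1]); o=T[:3,3]
    return o+d*(z-o[2])/d[2]
def proj(m,P):
    K,T=np.array(m["K"]),np.array(m["T"]); q=K@(T[:3,:3].T@(np.array(P)-T[:3,3])); return q[:2]/q[2]
def shot(n,f):
    m=bot.camera_model(n); im=bot.camera(n); cv2.imwrite("pics/"+f,im); np.save("pics/"+f[:-4],dict(K=m["K"],T=m["T"]),allow_pickle=True); return m,im
def load(f): return np.load("pics/"+f+".npy",allow_pickle=True).item()
E
python3 - <<'E'
from h import *
S=bot.camera_model("scene");D=bot.camera_model("side")
for n,m,p,z in [("long",S,(303.9,151),.117),("vial",S,(319.3,152.8),.086),("short",S,(334.7,147.8),.092),
 ("long",D,(336.3,242),.117),("vial",D,(334.5,268.5),.086),
 ("h1",S,(259.5,244.5),.067),("h1",D,(249.8,193.3),.067),("h2",D,(245.3,202.5),.067),("h3",D,(240,212.5),.067),
 ("pad",S,(211.5,214.5),.082),("pad",D,(302.5,169),.082)]: print(n,np.round(ray(m,p,z)[:2],4))
E
```

```text
long [0.4327 0.1208]
vial [0.434  0.1736]
short [0.4379 0.224 ]
long [0.4312 0.1222]
vial [0.4324 0.1672]
h1 [ 0.6563 -0.1059]
h1 [ 0.6524 -0.1056]
h2 [ 0.6566 -0.0635]
h3 [ 0.662  -0.0205]
pad [ 0.5229 -0.2024]
pad [ 0.5216 -0.2183]
```

```bash
python3 -m jog '[[[0.301,-0.312,0,0,0,-77,140],[0.301,-0.312,0,0,0,-77,140],[0.301,-0.312,0,0,0,-77,140],[0.301,-0.312,0,0,0,-77,140],[0.301,-0.312,0,0,0,-77,140],[0.301,-0.312,0,0,0,-77,140],[0.301,-0.312,0,0,0,-77,140],[0.301,-0.312,0,0,0,-77,140],[0.301,-0.312,0,0,0,-77,140],[0.301,-0.312,0,0,0,-77,140]]]' && python3 -m jog '[[[0,0,0,0,0,-7,140],[0,0,0,0,0,0,140]]]' && python3 - <<'E'
from h import *
o=bot.get_obs();print(o["eef_pos"],o["tool_rot"],o["grip_width"],o["clock"])
m,im=shot("wrist","w1.png")
E
```

```text
clock: 0.98
eef_pos: [0.422, 0.1806, 0.2392]
tool_rot: [0.69, 0.724, -0.0, -0.0]
ft_force: [0.2, 1.0, -0.7]
grip_width: 0.0386
clock: 1.15
eef_pos: [0.4225, 0.18, 0.2388]
tool_rot: [0.692, 0.722, -0.0, -0.0]
ft_force: [0.2, 0.4, -0.3]
grip_width: 0.0387
[0.42254827 0.17997036 0.23879867] [ 6.92180843e-01  7.21723962e-01 -4.26777338e-04 -1.43742919e-04] 0.038675186361508955 1.15
```

View pics/w1.png

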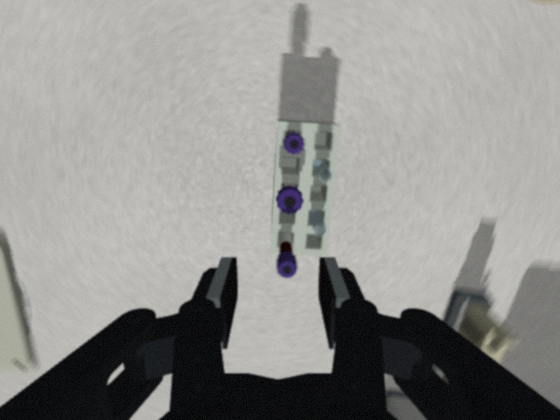

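The wrist picture shows the short tube at (294,143), the vial at (290,199) and the long tube at (287,265). I'll get centroids from the purple colour.

```bash
python3 - <<'E'
from h import *
m=load("w1");im=cv2.imread("pics/w1.png")
h=cv2.cvtColor(im,cv2.COLOR_BGR2HSV)
M=((h[...,0]>115)&(h[...,0]<145)&(h[...,1]>90)).astype(np.uint8); M=cv2.morphologyEx(M,cv2.MORPH_CLOSE,np.ones((7,7)))
n,l,s,c=cv2.connectedComponentsWithStats(M)
for i in range(1,n):
    if s[i,4]>60:
        x,y,w,hh,a=s[i]; z={0:.081}.get(0)
        for nm,zc in(("short .081",.081),("vial .078",.078),("long .106",.106)): print(s[i],c[i].round(1),nm,ray(m,c[i],zc)[:2].round(4))
E
```

```text
[285 133  18  21 294] [293.3 142.9] short .081 [0.4353 0.2243]
[285 133  18  21 294] [293.3 142.9] vial .078 [0.4355 0.224 ]
[285 133  18  21 294] [293.3 142.9] long .106 [0.4341 0.2269]
[277 186  25  27 447] [289.2 199.1] short .081 [0.4343 0.1736]
[277 186  25  27 447] [289.2 199.1] vial .078 [0.4344 0.1728]
[277 186  25  27 447] [289.2 199.1] long .106 [0.4332 0.1806]
[278 251  18  26 363] [286.3 264. ] short .081 [0.4349 0.1081]
[278 251  18  26 363] [286.3 264. ] vial .078 [0.435  0.1066]
[278 251  18  26 363] [286.3 264. ] long .106 [0.4337 0.1207]
[    0   270   560   150 25709] [290.2 373.1] short .081 [ 0.4455 -0.0232]
[    0   270   560   150 25709] [290.2 373.1] vial .078 [ 0.4458 -0.0261]
[    0   270   560   150 25709] [290.2 373.1] long .106 [0.4434 0.0006]
[321 275  11  44 215] [326.3 295.9] short .081 [0.4767 0.0744]
[321 275  11  44 215] [326.3 295.9] vial .078 [0.4773 0.0725]
[321 275  11  44 215] [326.3 295.9] long .106 [0.4719 0.0899]
[  97  363   56   57 1112] [124.4 393.6] short .081 [ 0.2619 -0.0595]
[  97  363   56   57 1112] [124.4 393.6] vial .078 [ 0.2603 -0.0628]
[  97  363   56   57 1112] [124.4 393.6] long .106 [ 0.2755 -0.0326]
```

```bash
python3 -m jog '[[[0.012,-0.007,-0.04,0,0,-3,140],[0.012,-0.007,-0.08,0,0,-3,140],[0.012,-0.007,-0.12,0,0,-3,140],[0.012,-0.007,-0.15,0,0,-3,140],[0.012,-0.007,-0.17,0,0,-3,140],[0.012,-0.007,-0.17,0,0,-3,140],[0.012,-0.007,-0.17,0,0,-3,255],[0.012,-0.007,-0.17,0,0,-3,255],[0.012,-0.007,-0.17,0,0,-3,255],[0.012,-0.007,-0.17,0,0,-3,255]]]'; python3 - <<'E'
from h import *
print(bot.get_obs()["eef_pos"]); shot("wrist","w2.png")
E
```

```text
clock: 2.03
eef_pos: [0.4342, 0.1761, 0.071]
tool_rot: [0.706, 0.708, 0.002, 0.001]
ft_force: [0.8, -1.1, 0.0]
grip_width: 0.0216
[0.43421099 0.1761046  0.07096164]
```

```bash
python3 -m jog '[[[0,0,0,0,0,0,255],[0,0,0,0,0,0,255]]]'; python3 -m jog '[[[0,0,0.04,0,0,0,255],[0,0,0.08,0,0,0,255],[0,0,0.12,0,0,0,255],[0,0,0.14,0,0,0,255]]]';python3 - <<'E'
from h import *
shot("wrist","w2.png")
E
```

```text
clock: 2.25
eef_pos: [0.4338, 0.1757, 0.0701]
tool_rot: [0.707, 0.708, 0.001, 0.0]
ft_force: [-0.2, 0.5, -0.3]
grip_width: 0.022
clock: 2.58
eef_pos: [0.4351, 0.1762, 0.2145]
tool_rot: [0.707, 0.708, 0.003, 0.001]
ft_force: [1.4, 0.8, -0.1]
grip_width: 0.0218
```

View pics/w2.png

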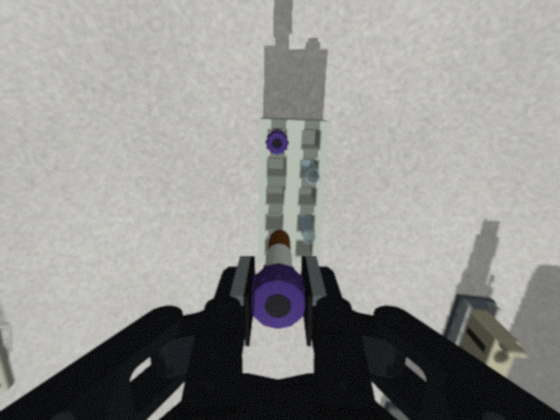

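The vial is held near (278,300) with its bottom near (279,236), and its stand hole is empty. I'll check its axis and tilt, then measure the rack from nearby.

```bash
python3 - <<'E'
from h import *
m=load("w2")
print(ray(m,(278,304),.2305),ray(m,(279,238),.1555),bot.get_obs()["eef_pos"])
S=bot.camera_model("scene");s=cv2.imread("pics/scene0.png")
# rack corners/hole guesses projected
im=cv2.resize(s[200:290,165:325],None,fx=5,fy=5,interpolation=cv2.INTER_CUBIC)
cv2.imwrite("pics/m2.png",im)
E
```

```text
[0.43644122 0.17361353 0.2305    ] [0.43759814 0.17202492 0.1555    ] [0.43669142 0.17680152 0.21710523]
```

View pics/m2.png

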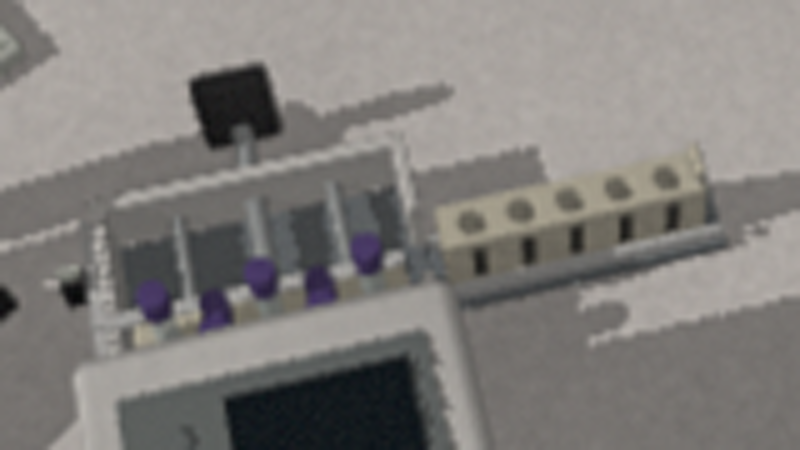

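```bash
python3 - <<'E'
from h import *
S=bot.camera_model("scene")
f=lambda x,y:(165+x/5,200+y/5)
H=np.array([ray(S,f(*p),.067)[:2] for p in((470,221),(520,209),(569,199),(618,187),(667,177))]);print(H.round(4))
c=H.mean(0);u=H[4]-H[0];L=np.linalg.norm(u);u/=L;print(L/4,np.degrees(np.arctan2(-u[0],u[1])))
print([(c+u*.028*k).round(4) for k in(-2,-1,0)])
for n,p,z in(("padtopL",(190,80),.082),("padtopR",(265,64),.082)): print(n,ray(S,f(*p),z)[:2])
# side: rack hole check
D=bot.camera_model("side");print([proj(D,[*(c+u*.028*k),.067]).round(1) for k in(-2,-1,0,1,2)])
E
```

```text
[[ 0.6549 -0.1069]
 [ 0.6582 -0.0786]
 [ 0.6625 -0.051 ]
 [ 0.6656 -0.0229]
 [ 0.6699  0.005 ]]
0.028221912696015906 -7.636028897878065
[array([ 0.6548, -0.1064]), array([ 0.6585, -0.0786]), array([ 0.6622, -0.0509])]
padtopL [ 0.51871661 -0.22628714]
padtopR [ 0.52436209 -0.18350646]
[array([249. , 193.1]), array([245.7, 199. ]), array([242.2, 205.3]), array([238.6, 211.8]), array([234.8, 218.5])]
```

```bash
python3 -m jog '[[[0.218,-0.280,0,0,0,-7.6,255],[0.218,-0.280,0,0,0,-7.6,255],[0.218,-0.280,0,0,0,-7.6,255],[0.218,-0.280,0,0,0,-7.6,255],[0.218,-0.280,0,0,0,-7.6,255],[0.218,-0.280,0,0,0,-7.6,255],[0.218,-0.280,0,0,0,-7.6,255],[0.218,-0.280,0,0,0,-7.6,255],[0.218,-0.280,-0.04,0,0,-7.6,255],[0.218,-0.280,-0.05,0,0,-7.6,255]]]'; python3 -m jog '[[[0,0,0,0,0,0,255],[0,0,0,0,0,0,255],[0,0,0,0,0,0,255]]]'; python3 - <<'E'
from h import *
o=bot.get_obs();print(o["eef_pos"],o["tool_rot"]); m,im=shot("wrist","w3.png"); print(bot.get_obs()["eef_pos"])
_,sd=shot("side","s3.png")
cv2.imwrite("pics/m3.png",np.hstack([cv2.resize(im[120:320,180:380],(400,400)),cv2.resize(sd[140:240,210:310],(400,400))]))
S=bot.camera_model("scene");print("head front corner",ray(S,(253,257.6),.17),ray(S,(181,274),.17))
E
```

```text
clock: 3.47
eef_pos: [0.6525, -0.1091, 0.1553]
tool_rot: [0.754, 0.657, -0.001, 0.0]
ft_force: [-0.8, 0.3, -2.2]
grip_width: 0.0216
clock: 3.72
eef_pos: [0.6513, -0.104, 0.1605]
tool_rot: [0.752, 0.66, 0.0, 0.0]
ft_force: [-1.0, 1.0, 0.9]
grip_width: 0.0216
[ 0.6513451  -0.10401836  0.1604704 ] [7.51641623e-01 6.59571459e-01 4.38220591e-04 4.11485045e-04]
[ 0.65173887 -0.10382232  0.16128153]
head front corner [ 0.73614186 -0.14564182  0.17      ] [ 0.7128645  -0.32049307  0.17      ]
```

View pics/m3.png

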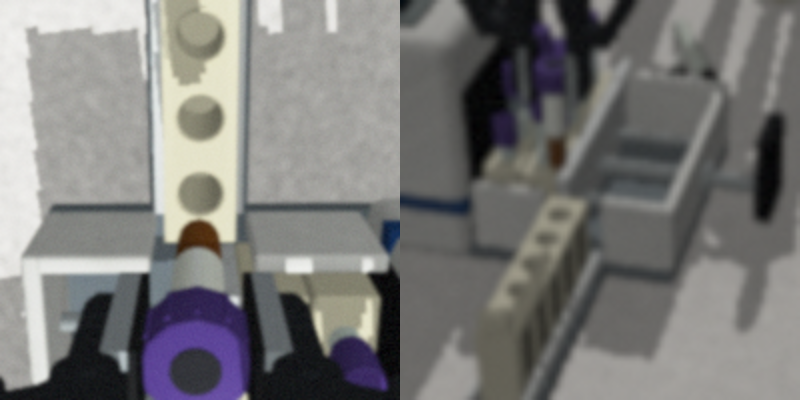

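The wrist crop shows the vial bottom at about full-frame (279,232), with holes at (280,216), (280,179) and (279.5,138). The side crop shows the gripper clear of the head.

```bash
python3 - <<'E'
from h import *
m=load("w3")
H=np.array([ray(m,p,.067)[:2] for p in((280,216.5),(280,179),(279.5,138.5))]);print(H.round(4))
print("scene holes proj",[proj(m,[x,y,.067]).round(1) for x,y in((.6548,-.1064),(.6585,-.0786),(.6622,-.0509))])
print("vial top",ray(m,(277.5,305),.161+.016)[:2],"bottom",ray(m,(279.5,233),.161-.0585)[:2])
E
```

```text
[[ 0.6543 -0.106 ]
 [ 0.6579 -0.0786]
 [ 0.6611 -0.051 ]]
scene holes proj [array([280.7, 217. ]), array([280.9, 178.9]), array([281.1, 138.2])]
vial top [ 0.65242284 -0.10662228] bottom [ 0.65391705 -0.10470695]
```

```bash
python3 -m jog '[[[0.0018,0,0,0,0,0,255],[0.0018,0,-0.02,0,0,0,255],[0.0018,0,-0.035,0,0,0,255],[0.0018,0,-0.045,0,0,0,255],[0.0018,0,-0.055,0,0,0,255],[0.0018,0,-0.055,0,0,0,255]]]'; python3 - <<'E'
from h import *
m,im=shot("wrist","w4.png")
cv2.imwrite("pics/m4.png",cv2.resize(im[120:320,180:380],(400,400)))
E
```

```text
clock: 4.32
eef_pos: [0.6518, -0.104, 0.1025]
tool_rot: [0.752, 0.66, -0.001, -0.001]
ft_force: [-0.0, 0.9, -0.6]
grip_width: 0.0222
```

```bash
python3 -m jog '[[[0,0,-0.010,0,0,0,255],[0,0,-0.017,0,0,0,255],[0,0,-0.020,0,0,0,255],[0,0,-0.020,0,0,0,255]]]'
```

```text
clock: 4.7
eef_pos: [0.6525, -0.1043, 0.0832]
tool_rot: [0.752, 0.659, -0.0, -0.001]
ft_force: [0.3, 0.8, -0.7]
grip_width: 0.0218
```

```bash
python3 -m jog '[[[0,0,-0.001,0,0,0,255],[0,0,-0.001,0,0,0,140],[0,0,-0.001,0,0,0,140],[0,0,-0.001,0,0,0,140],[0,0,0.03,0,0,0,140],[0,0,0.07,0,0,0,140],[0,0,0.1,0,0,0,140],[0,0,0.1,0,0,0,140]]]'; python3 - <<'E'
from h import *
m,im=shot("wrist","w5.png")
_,sd=shot("side","s5.png")
cv2.imwrite("pics/m5.png",np.hstack([cv2.resize(im[120:320,180:380],(400,400)),cv2.resize(sd[140:240,210:310],(400,400))]))
print(bot.get_obs()["eef_pos"],bot.get_obs()["grip_width"])
E
```

```text
clock: 5.37
eef_pos: [0.657, -0.1055, 0.1934]
tool_rot: [0.752, 0.659, 0.005, 0.006]
ft_force: [0.6, -0.6, 2.2]
grip_width: 0.0384
[ 0.6543602  -0.10499148  0.1870397 ] 0.038660045280976045
```

View pics/m5.png

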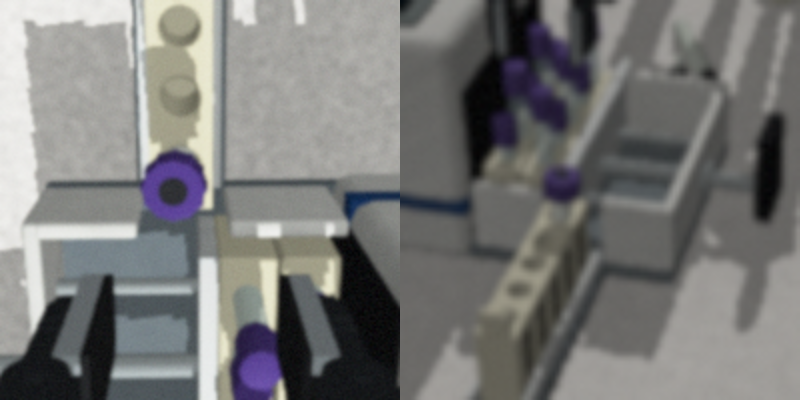

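```bash
python3 -m jog '[[[-0.22,0.225,0.01,0,0,6.9,140],[-0.22,0.225,0.01,0,0,6.9,140],[-0.22,0.225,0.01,0,0,6.9,140],[-0.22,0.225,0.01,0,0,6.9,140],[-0.22,0.225,0.01,0,0,6.9,140],[-0.22,0.225,0.01,0,0,6.9,140],[-0.22,0.225,0.01,0,0,6.9,140],[-0.22,0.225,0.01,0,0,6.9,140],[-0.22,0.225,0.01,0,0,6.9,140],[-0.22,0.225,0.01,0,0,6.9,140]]]';python3 -m jog '[[[0,0,0,0,0,0,140],[0,0,0,0,0,0,140],[0,0,0,0,0,0,140]]]'; python3 - <<'E'
from h import *
S=bot.camera_model("side");print("vial cap top/bot if seated",proj(S,(.6545,-.106,.098)),proj(S,(.6545,-.106,.082)))
sd=cv2.imread("pics/s5.png");h=cv2.cvtColor(sd,cv2.COLOR_BGR2HSV)
M=((h[...,0]>115)&(h[...,0]<145)&(h[...,1]>90)); M[:181]=0; ys,xs=np.where(M[:200,240:262]); print(xs.min()+240,xs.max()+240,ys.min(),ys.max())
E
```

```text
clock: 6.3
eef_pos: [0.4315, 0.1209, 0.1934]
tool_rot: [0.71, 0.704, -0.001, -0.0]
ft_force: [0.0, -0.7, -0.8]
grip_width: 0.0384
clock: 6.55
eef_pos: [0.4336, 0.1196, 0.1938]
tool_rot: [0.711, 0.703, -0.0, -0.0]
ft_force: [0.7, 0.0, 0.2]
grip_width: 0.0384
vial cap top/bot if seated [248.39587576 183.24239676] [248.73167106 188.41467351]
247 254 183 189
```

```bash
python3 -m jog '[[[0,0.001,-0.04,0,0,0,140],[0,0.001,-0.07,0,0,0,140],[0,0.001,-0.09,0,0,0,140],[0,0.001,-0.099,0,0,0,140],[0,0.001,-0.099,0,0,0,140],[0,0.001,-0.099,0,0,0,140],[0,0.001,-0.099,0,0,0,255],[0,0.001,-0.099,0,0,0,255],[0,0.001,-0.099,0,0,0,255],[0,0.001,-0.099,0,0,0,255]]]';python3 -m jog '[[[0,0,0,0,0,0,255],[0,0,0,0,0,0,255]]]'; python3 -m jog '[[[0,0,0.03,0,0,0,255],[0,0,0.07,0,0,0,255],[0,0,0.11,0,0,0,255],[0,0,0.12,0,0,0,255]]]'
```

```text
clock: 7.38
eef_pos: [0.4341, 0.1218, 0.0968]
tool_rot: [0.711, 0.703, 0.001, 0.001]
ft_force: [-1.0, 0.1, 5.5]
grip_width: 0.0152
clock: 7.55
eef_pos: [0.4341, 0.1218, 0.0967]
tool_rot: [0.711, 0.703, 0.001, 0.001]
ft_force: [-0.6, 0.5, 6.3]
grip_width: 0.0153
clock: 7.88
eef_pos: [0.4359, 0.1223, 0.2216]
tool_rot: [0.711, 0.703, 0.005, 0.003]
ft_force: [0.8, 0.1, -1.1]
grip_width: 0.0153
```

```bash
python3 -m jog '[[[0.224,-0.2,0,0,0,-6.9,255],[0.224,-0.2,0,0,0,-6.9,255],[0.224,-0.2,0,0,0,-6.9,255],[0.224,-0.2,0,0,0,-6.9,255],[0.224,-0.2,0,0,0,-6.9,255],[0.224,-0.2,0,0,0,-6.9,255],[0.224,-0.2,0,0,0,-6.9,255],[0.224,-0.2,-0.02,0,0,-6.9,255],[0.224,-0.2,-0.02,0,0,-6.9,255],[0.224,-0.2,-0.02,0,0,-6.9,255]]]'; python3 -m jog '[[[0,0,0,0,0,0,255],[0,0,0,0,0,0,255],[0,0,0,0,0,0,255]]]'; python3 - <<'E'
from h import *
print(bot.get_obs()["eef_pos"]);m,im=shot("wrist","w6.png")
print(bot.get_obs()["eef_pos"]);cv2.imwrite("pics/m6.png",cv2.resize(im[100:340,180:380],None,fx=2.4,fy=2.4))
E
```

```text
clock: 8.72
eef_pos: [0.6558, -0.079, 0.1929]
tool_rot: [0.752, 0.659, -0.002, -0.002]
ft_force: [0.7, 0.3, -0.7]
grip_width: 0.0148
clock: 8.97
eef_pos: [0.6568, -0.0775, 0.197]
tool_rot: [0.751, 0.66, 0.001, 0.001]
ft_force: [-0.2, -0.2, 0.1]
grip_width: 0.0147
[ 0.65678463 -0.0774847   0.19697303]
[ 0.65685019 -0.07755253  0.19693469]
```

View pics/m6.png

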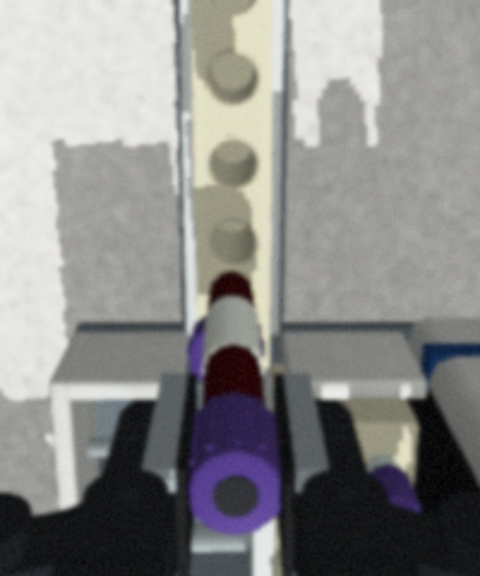

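The long tube is held upright with its bottom near full-frame (276,215). Empty holes show at (276.7,200), (277,168) and (276,132).

```bash
python3 - <<'E'
from h import *
m=load("w6"); f=lambda x,y:(180+x/2.4,100+y/2.4)
print(np.array([ray(m,f(*p),.067)[:2] for p in((233,240),(234,163),(232,77))]).round(4))
print("top",ray(m,f(236,493),.197+.0203)[:2],"bottom",ray(m,f(231,278),.197-.0850)[:2])
E
```

```text
[[ 0.658  -0.0772]
 [ 0.6618 -0.0507]
 [ 0.6648 -0.0228]]
top [ 0.6584663  -0.07781598] bottom [ 0.65758682 -0.07576893]
```

```bash
python3 -m jog '[[[0.0005,-0.0008,-0.02,0,0,0,255],[0.0005,-0.0008,-0.035,0,0,0,255],[0.0005,-0.0008,-0.05,0,0,0,255],[0.0005,-0.0008,-0.06,0,0,0,255],[0.0005,-0.0008,-0.07,0,0,0,255],[0.0005,-0.0008,-0.07,0,0,0,255]]]'
```

```text
clock: 9.52
eef_pos: [0.6564, -0.0786, 0.1235]
tool_rot: [0.752, 0.66, -0.001, -0.001]
ft_force: [0.1, 1.1, -0.8]
grip_width: 0.0156
```

```bash
python3 -m jog '[[[0,0,-0.008,0,0,0,255],[0,0,-0.014,0,0,0,255],[0,0,-0.017,0,0,0,255],[0,0,-0.018,0,0,0,255],[0,0,-0.018,0,0,0,255]]]'
```

```text
clock: 9.93
eef_pos: [0.6578, -0.079, 0.1087]
tool_rot: [0.752, 0.659, 0.001, 0.0]
ft_force: [-2.3, 1.4, 5.1]
grip_width: 0.0152
```

```bash
python3 -m jog '[[[0,0,0,0,0,0,140],[0,0,0,0,0,0,140],[0,0,0,0,0,0,140],[0,0,0.03,0,0,0,140],[0,0,0.07,0,0,0,140],[0,0,0.09,0,0,0,140],[0,0,0.09,0,0,0,140],[0,0,0.09,0,0,0,140]]]'; python3 - <<'E'
from h import *
o=bot.get_obs();print(o["eef_pos"],o["tool_rot"],o["grip_width"]);shot("wrist","w7.png");shot("side","s7.png")
E
```

```text
clock: 10.6
eef_pos: [0.6586, -0.0798, 0.1992]
tool_rot: [0.752, 0.659, 0.001, 0.002]
ft_force: [0.3, -0.2, -0.9]
grip_width: 0.0385
[ 0.65858862 -0.07980002  0.19919222] [0.75198329 0.65917874 0.00128994 0.00169109] 0.03846031576313605
```

```bash
python3 -m jog '[[[-0.2235,0.304,0,0,0,6.9,140],[-0.2235,0.304,0,0,0,6.9,140],[-0.2235,0.304,0,0,0,6.9,140],[-0.2235,0.304,0,0,0,6.9,140],[-0.2235,0.304,0,0,0,6.9,140],[-0.2235,0.304,0,0,0,6.9,140],[-0.2235,0.304,0,0,0,6.9,140],[-0.2235,0.304,0,0,0,6.9,140],[-0.2235,0.304,0,0,0,6.9,140],[-0.2235,0.304,0,0,0,6.9,140]]]';python3 -m jog '[[[0,0,-0.04,0,0,0,140],[0,0,-0.06,0,0,0,140],[0,0,-0.06,0,0,0,140],[0,0,-0.06,0,0,0,140]]]'; python3 - <<'E'
from h import *
o=bot.get_obs();print(o["eef_pos"],o["tool_rot"])
im,m=cv2.imread("pics/w7.png"),load("w7")
h=cv2.cvtColor(im,cv2.COLOR_BGR2HSV)
M=((h[...,0]>115)&(h[...,0]<145)&(h[...,1]>90)).astype(np.uint8)
n,l,s,c=cv2.connectedComponentsWithStats(M)
for i in range(1,n):
    if s[i,4]>80 and s[i,1]<300: print(s[i],c[i].round(1))
print("exp long cap mid, top; vial",[proj(m,p).round(1) for p in((.658,-.0786,.118),(.658,-.0786,.129),(.6545,-.106,.09))])
D=bot.camera_model("side");d=cv2.imread("pics/s7.png");h=cv2.cvtColor(d,cv2.COLOR_BGR2HSV)
M=((h[...,0]>115)&(h[...,0]<145)&(h[...,1]>90)); ys,xs=np.where(M[160:195,236:252]);print("side",ys.min()+160,ys.max()+160,xs.min()+236,xs.max()+236,"exp top/bot",proj(D,(.658,-.0786,.129)),proj(D,(.658,-.0786,.107)))
E
```

```text
clock: 11.53
eef_pos: [0.4287, 0.2286, 0.1955]
tool_rot: [0.708, 0.706, -0.002, -0.002]
ft_force: [-0.5, -0.1, -0.3]
grip_width: 0.0386
clock: 11.87
eef_pos: [0.4323, 0.2235, 0.1354]
tool_rot: [0.711, 0.703, -0.003, -0.001]
ft_force: [0.9, 0.2, 0.9]
grip_width: 0.0385
[0.43231929 0.22353743 0.13538517] [ 0.71086837  0.70331947 -0.00270789 -0.00073931]
[ 255  197   31   58 1102] [271.4 226.5]
exp long cap mid, top; vial [array([274. , 218.5]), array([273.9, 224. ]), array([274.6, 240. ])]
side 160 189 236 251 exp top/bot [244.38449524 178.6033019 ] [244.91736037 186.04080892]
```

```bash
python3 -m jog '[[[0.002,0.0005,-0.02,0,0,0,140],[0.002,0.0005,-0.045,0,0,0,140],[0.002,0.0005,-0.06,0,0,0,140],[0.002,0.0005,-0.063,0,0,0,140],[0.002,0.0005,-0.063,0,0,0,140],[0.002,0.0005,-0.063,0,0,0,255],[0.002,0.0005,-0.063,0,0,0,255],[0.002,0.0005,-0.063,0,0,0,255],[0.002,0.0005,-0.063,0,0,0,255],[0.002,0.0005,-0.063,0,0,0,255]]]';python3 -m jog '[[[0,0,0,0,0,0,255],[0,0,0,0,0,0,255]]]'; python3 -m jog '[[[0,0,0.03,0,0,0,255],[0,0,0.07,0,0,0,255],[0,0,0.11,0,0,0,255],[0,0,0.14,0,0,0,255]]]'
```

```text
clock: 12.7
eef_pos: [0.4371, 0.2257, 0.0758]
tool_rot: [0.711, 0.703, 0.002, 0.001]
ft_force: [-0.6, -0.1, 6.7]
grip_width: 0.0147
clock: 12.87
eef_pos: [0.4371, 0.2258, 0.0758]
tool_rot: [0.711, 0.703, 0.002, 0.001]
ft_force: [-0.0, -0.2, 6.3]
grip_width: 0.0149
clock: 13.2
eef_pos: [0.4364, 0.2254, 0.2176]
tool_rot: [0.711, 0.703, 0.001, 0.0]
ft_force: [0.6, 0.8, -0.1]
grip_width: 0.015
```

```bash
python3 -m jog '[[[0.225,-0.274,0,0,0,-6.9,255],[0.225,-0.274,0,0,0,-6.9,255],[0.225,-0.274,0,0,0,-6.9,255],[0.225,-0.274,0,0,0,-6.9,255],[0.225,-0.274,0,0,0,-6.9,255],[0.225,-0.274,0,0,0,-6.9,255],[0.225,-0.274,0,0,0,-6.9,255],[0.225,-0.274,0,0,0,-6.9,255],[0.225,-0.274,-0.02,0,0,-6.9,255],[0.225,-0.274,-0.03,0,0,-6.9,255]]]'; python3 -m jog '[[[0,0,0,0,0,0,255],[0,0,0,0,0,0,255],[0,0,0,0,0,0,255]]]'; python3 - <<'E'
from h import *
print(bot.get_obs()["eef_pos"]);m,im=shot("wrist","w8.png")
print(bot.get_obs()["eef_pos"]);cv2.imwrite("pics/m8.png",cv2.resize(im[100:340,180:380],None,fx=2.4,fy=2.4))
E
```

```text
clock: 14.03
eef_pos: [0.6629, -0.0536, 0.1819]
tool_rot: [0.754, 0.657, -0.0, 0.001]
ft_force: [-0.7, 0.4, -2.1]
grip_width: 0.0149
clock: 14.28
eef_pos: [0.6605, -0.0476, 0.185]
tool_rot: [0.751, 0.66, 0.0, -0.0]
ft_force: [0.6, -0.0, -0.1]
grip_width: 0.0152
[ 0.66045056 -0.04762932  0.18503089]
[ 0.66077273 -0.04745951  0.18565589]
```

View pics/m8.png

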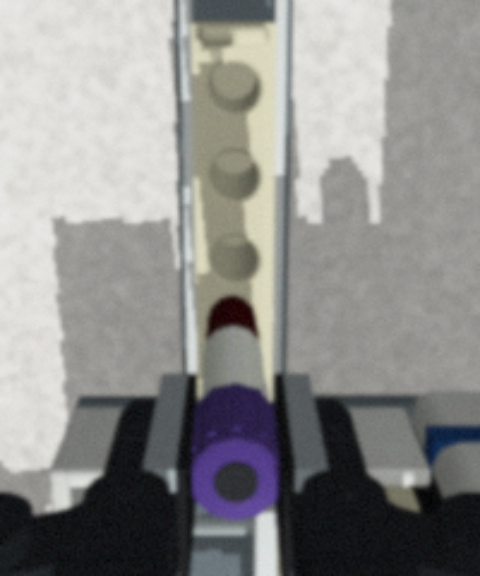

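The short tube is held upright with its bottom near full-frame (277,228), with holes 3, 4 and 5 ahead at crop (234,257), (235,174) and (234,86).

```bash
python3 - <<'E'
from h import *
m=load("w8"); f=lambda x,y:(180+x/2.4,100+y/2.4)
print(np.array([ray(m,f(*p),.067)[:2] for p in((235,258),(236,174),(235,86))]).round(4))
z=.1854
print("top",ray(m,f(236,481),z+.0162)[:2],"bottom",ray(m,f(233,302),z-.064)[:2])
E
```

```text
[[ 0.6617 -0.0501]
 [ 0.6657 -0.0222]
 [ 0.6689  0.0052]]
top [ 0.66216381 -0.04812076] bottom [ 0.66179502 -0.04547401]
```

```bash
python3 -m jog '[[[0,-0.0022,-0.02,0,0,0,255],[0,-0.0022,-0.035,0,0,0,255],[0,-0.0022,-0.05,0,0,0,255],[0,-0.0022,-0.06,0,0,0,255],[0,-0.0022,-0.07,0,0,0,255],[0,-0.0022,-0.076,0,0,0,255],[0,-0.0022,-0.076,0,0,0,255]]]'
```

```text
clock: 14.92
eef_pos: [0.6602, -0.0505, 0.1073]
tool_rot: [0.752, 0.66, -0.001, -0.001]
ft_force: [1.0, 0.3, -0.5]
grip_width: 0.015
```

```bash
python3 -m jog '[[[0,0,-0.008,0,0,0,255],[0,0,-0.015,0,0,0,255],[0,0,-0.02,0,0,0,255],[0,0,-0.021,0,0,0,255],[0,0,-0.021,0,0,0,255]]]'
```

```text
clock: 15.33
eef_pos: [0.6611, -0.0507, 0.0879]
tool_rot: [0.752, 0.659, 0.001, -0.0]
ft_force: [-1.1, 0.8, 4.1]
grip_width: 0.0148
```

```bash
python3 -m jog '[[[0,0,0,0,0,0,140],[0,0,0,0,0,0,140],[0,0,0,0,0,0,140],[0,0,0.03,0,0,0,140],[0,0,0.07,0,0,0,140],[0,0,0.11,0,0,0,140],[0,0,0.11,0,0,0,140],[0,0,0.11,0,0,0,140]]]'; python3 - <<'E'
from h import *
shot("wrist","w9.png");shot("side","s9.png")
E
python3 -m jog '[[[-0.036,-0.279,0,0,0,0,140],[-0.036,-0.279,0,0,0,0,140],[-0.036,-0.279,0,0,0,0,140],[-0.036,-0.279,0,0,0,0,140],[-0.036,-0.279,0,0,0,0,140],[-0.036,-0.279,0,0,0,0,140],[-0.036,-0.279,0,0,0,0,140],[-0.036,-0.279,-0.03,0,0,0,140],[-0.036,-0.279,-0.045,0,0,0,140]]]';python3 -m jog '[[[0,0,0,0,0,0,140],[0,0,0,0,0,0,140],[0,0,0,0,0,0,140],[0,0,0,0,0,0,140],[0,0,0,0,0,0,140],[0,0,0,0,0,0,140]]]'
python3 - <<'E'
from h import *
o=bot.get_obs();print(o["eef_pos"],o["tool_rot"])
m,im=shot("wrist","w10.png")
a=np.mean([bot.camera("wrist").astype(float) for _ in range(4)],0).astype(np.uint8)
cv2.imwrite("pics/w10a.png",a)
h=np.hstack([cv2.resize(a,(400,300)),cv2.resize(cv2.imread("pics/s9.png")[150:225,205:305],(400,300),interpolation=cv2.INTER_CUBIC)])
# zoom around expected pointer/ridge
c=proj(m,(.628,-.318,.068));print(c, proj(m,(.641,-.320,.068)),proj(m,(.5265,-.2055,.082)))
x,y=(c-[100,37]).astype(int).clip(0);z=cv2.resize(a[y:y+75,x:x+200],(800,300),interpolation=cv2.INTER_CUBIC);print(x,y)
cv2.imwrite("pics/m10.png",np.vstack([h,z]));print(bot.get_obs()["eef_pos"])
E
```

```text
clock: 16.0
eef_pos: [0.6632, -0.0515, 0.2013]
tool_rot: [0.752, 0.659, 0.003, 0.003]
ft_force: [-0.4, 0.5, -0.6]
grip_width: 0.0383
clock: 16.85
eef_pos: [0.6226, -0.3327, 0.1478]
tool_rot: [0.753, 0.658, -0.001, -0.002]
ft_force: [-0.3, 0.3, -1.4]
grip_width: 0.0384
clock: 17.35
eef_pos: [0.6257, -0.3298, 0.1538]
tool_rot: [0.752, 0.66, 0.0, 0.001]
ft_force: [0.5, -0.4, -0.7]
grip_width: 0.0386
[ 0.62572828 -0.32980072  0.15375623] [7.51586639e-01 6.59633338e-01 3.98193735e-04 1.10681222e-03]
[276.38052308 201.29929714] [295.46510011 201.69287396] [69.810626   39.33280661]
176 164
[ 0.62504227 -0.32996661  0.15269937]
```

View pics/m10.png

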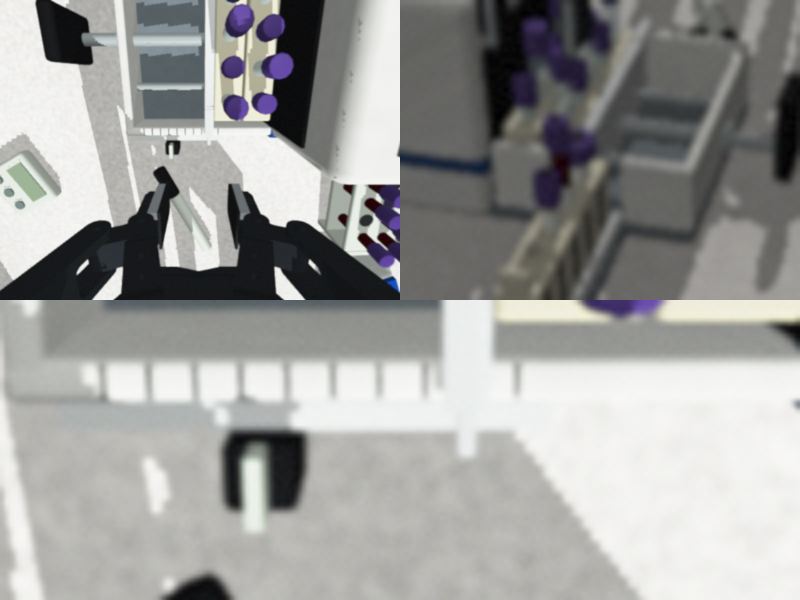

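The wide view shows the paddle (~(60,30) in the downscaled frame), the clip and the pointer. In the zoom the pointer tip is at crop (467,445) and the ridge at (255,470). The side crop shows three caps in rack holes 1–3. Now sub-pixel profiles.

```bash
python3 - <<'E'
from h import *
m=load("w10");a=cv2.imread("pics/w10a.png");g=cv2.cvtColor(a,cv2.COLOR_BGR2GRAY).astype(int)
for y in(195,197,199,200,201): print(y,"ptr",g[y,286:300])
for y in(201,203,206,209,212,214,217,219): print(y,"rdg",g[y,230:252])
yaw=np.radians(-7.55);fx=np.array([np.cos(yaw),np.sin(yaw)])
P=ray(m,(176+467/4-.4,201),.068)[:2]
for xr,yr in((176+255/4-.4,206),(176+254/4-.4,214)):
    R=ray(m,(xr,yr),.068)[:2];print(P,R,"dx",(P-R)@fx,"dy",(P-R)@[-fx[1],fx[0]])
# dark blob of paddle
d=(g[:110,30:140]<60).astype(np.uint8);n,l,s,c=cv2.connectedComponentsWithStats(d);i=1+s[1:,4].argmax();print(s[i],c[i])
for r in(5,20,40,60,75):
    xs=np.where(d[r])[0]; print(r,xs.min()+30 if len(xs) else None, xs.max()+30 if len(xs) else None)
E
```

```text
195 ptr [236 235 235 232 230 233 236 237 236 236 236 236 235 236]
197 ptr [191 189 189 195 213 232 236 234 227 206 194 190 191 189]
199 ptr [181 179 181 188 213 231 236 235 222 200 186 183 184 181]
200 ptr [183 184 184 191 211 231 235 235 224 199 187 182 184 183]
201 ptr [187 186 184 191 211 231 236 233 222 197 185 183 186 183]
201 rdg [165 113  57  25  23  26  41  79 115 132 137 126  96  57  30  22  24  25
  21  20  19  43]
203 rdg [170 116  56  28  28  47 100 152 179 184 177 149 109  61  36  31  29  25
  25  19  20  45]
206 rdg [177 124  62  28  25  59 146 219 238 238 230 189 128  71  35  26  27  25
  27  21  19  49]
209 rdg [173 127  67  31  26  55 135 211 237 238 232 195 138  76  39  25  27  29
  26  19  35  90]
212 rdg [174 137  76  35  24  47 125 206 235 238 233 202 144  83  39  28  29  26
  27  30  71 129]
214 rdg [177 147  93  44  23  42 116 199 233 238 233 205 150  85  43  27  29  26
  29  54 104 151]
217 rdg [185 180 175 163 158 155 179 216 235 238 235 213 175 161 162 162 161 161
 164 169 173 178]
219 rdg [185 184 182 180 181 181 197 222 234 237 234 217 192 184 184 186 186 188
 188 185 183 181]
[ 0.63893007 -0.31922587] [ 0.60216108 -0.31800367] dx 0.036610810631686405 dy 0.0036195270446805973
[ 0.63893007 -0.31922587] [ 0.60102739 -0.32373318] dx 0.036981866363244534 dy 0.009448316577476419
[  21    0   79   90 4949] [58.15457668 47.09759547]
5 51 78
20 54 109
40 57 123
60 61 115
75 64 127
```

```bash
python3 - <<'E'
from h import *
m=load("w10");R=lambda p,z:ray(m,p,z)[:2]
P=R((292.27,200),.068)
A,B=R((238.1,206),.068),R((238.5,214),.068);u=(B-A);print("ridge dir",np.degrees(np.arctan2(u[0],-u[1])))
for yd in(-7.3,-7.6,-8.0):
    t=np.radians(yd);f=np.array([np.cos(t),np.sin(t)])
    print(yd,[(P-R(q,.068))@f for q in((238.1,206),(238.3,209),(238.5,214),(238.9,219))])
t=np.radians(-7.6);f=np.array([np.cos(t),np.sin(t)]);v=np.array([-f[1],f[0]])
print("pred paddle", P-.129*f+.098*v)
for p in((51,5),(54,20),(57,40),(61,60),(64,75)):
    q=R(p,.082);print(q, "centre line pt",q+.007*f, "rel f from pointer",(q+.007*f-P)@f,"v",(q-P)@v)
print(bot.get_obs()["eef_pos"],bot.get_obs()["tool_rot"])
E
```

```text
ridge dir -6.809813195655855
-7.3 [np.float64(0.03742857183861166), np.float64(0.03737528264699701), np.float64(0.03737870308407955), np.float64(0.037242115001788374)]
-7.6 [np.float64(0.03740621210900548), np.float64(0.03734153261595931), np.float64(0.03732582466696385), np.float64(0.037169923620395486)]
-8.0 [np.float64(0.03737480400810844), np.float64(0.03729494025879655), np.float64(0.03725372855555509), np.float64(0.03707208363005726)]
pred paddle [ 0.52405372 -0.20430761]
[ 0.52171372 -0.18788058] centre line pt [ 0.52865222 -0.18880637] rel f from pointer -0.12649202698248146 v 0.11397325124377292
[ 0.52092789 -0.195085  ] centre line pt [ 0.5278664 -0.1960108] rel f from pointer -0.12631811778725333 v 0.10672818284976388
[ 0.5192961  -0.20489365] centre line pt [ 0.52623461 -0.20581944] rel f from pointer -0.12663831761631325 v 0.09678988534412612
[ 0.51817314 -0.21510307] centre line pt [ 0.52511165 -0.21602887] rel f from pointer -0.126401150102437 v 0.08652162950355484
[ 0.51730606 -0.22298622] centre line pt [ 0.52424456 -0.22391202] rel f from pointer -0.1262180224331178 v 0.0785930488589106
[ 0.62504227 -0.32996661  0.15269937] [7.51808652e-01 6.59381289e-01 6.54401870e-05 2.49668306e-04]
```

```bash
python3 -m jog '[[[-0.1,0.125,0,0,0,0,140],[-0.1,0.125,0,0,0,0,140],[-0.1,0.125,0,0,0,0,140],[-0.1,0.125,0,0,0,0,140],[-0.1,0.125,0,0,0,0,140],[-0.1,0.125,0,0,0,0,140],[-0.1,0.125,0,0,0,0,140],[-0.1,0.125,0,0,0,0,140]]]'
```

```text
clock: 18.27
eef_pos: [0.5264, -0.2061, 0.153]
tool_rot: [0.752, 0.659, 0.001, 0.001]
ft_force: [-0.2, -0.4, 0.3]
grip_width: 0.0386
```

```bash
python3 -m jog '[[[-0.001,0.001,-0.04,0,0,0,140],[-0.001,0.001,-0.07,0,0,0,140],[-0.001,0.001,-0.09,0,0,0,140],[-0.001,0.001,-0.097,0,0,0,140],[-0.001,0.001,-0.097,0,0,0,140],[-0.001,0.001,-0.097,0,0,0,140]]]'; python3 -m jog '[[[0,0,0,0,0,0,255],[0,0,0,0,0,0,255],[0,0,0,0,0,0,255],[0,0,0,0,0,0,255],[0,0,0,0,0,0,255],[0,0,0,0,0,0,255]]]'; python3 - <<'E'
from h import *
print(bot.get_obs()["eef_pos"]);S=shot("scene","c11.png")
E
```

```text
clock: 18.77
eef_pos: [0.525, -0.2049, 0.0557]
tool_rot: [0.752, 0.659, 0.0, 0.0]
ft_force: [-0.0, -1.1, -0.3]
grip_width: 0.0387
clock: 19.27
eef_pos: [0.5217, -0.2044, 0.0571]
tool_rot: [0.752, 0.659, -0.002, -0.001]
ft_force: [-8.2, -0.2, 6.6]
grip_width: 0.0132
[ 0.52167956 -0.20440979  0.05707654]
```

```bash
python3 -m jog '[[[-0.01,0.0013,0,0,0,0,255],[-0.02,0.0027,0,0,0,0,255],[-0.03,0.004,0,0,0,0,255],[-0.036,0.0048,0,0,0,0,255],[-0.04,0.0053,0,0,0,0,255],[-0.04,0.0053,0,0,0,0,255],[-0.04,0.0053,0,0,0,0,255],[-0.04,0.0053,0,0,0,0,255],[-0.04,0.0053,0,0,0,0,255]]]'; python3 - <<'E'
from h import *
o=bot.get_obs();p=o["eef_pos"];t=np.radians(-7.6);print(p,o["ft_force"],"pull",(np.array([.52168,-.20441])-p[:2])@[np.cos(t),np.sin(t)])
E
```

```text
clock: 20.07
eef_pos: [0.4869, -0.1999, 0.0571]
tool_rot: [0.752, 0.659, 0.001, 0.003]
ft_force: [6.2, -1.2, -3.4]
grip_width: 0.013
[ 0.48689642 -0.1999365   0.05712608] [ 6.2499121  -1.21749106 -3.44638143] pull 0.03506967297231248
```

```bash
python3 -m jog '[[[-0.0023,0.0003,0,0,0,0,255],[-0.0023,0.0003,0,0,0,0,255],[-0.0023,0.0003,0,0,0,0,255],[-0.0023,0.0003,0,0,0,0,255],[-0.0023,0.0003,0,0,0,0,255]]]'; python3 - <<'E'
from h import *
o=bot.get_obs();p=o["eef_pos"];t=np.radians(-7.6);f=np.array([np.cos(t),np.sin(t)]);print(p,o["ft_force"],"pull",(np.array([.52168,-.20441])-p[:2])@f)
g=lambda i:cv2.cvtColor(i,cv2.COLOR_BGR2GRAY).astype(int)
S=bot.camera_model("scene");m,now=shot("scene","c12.png")
a0=g(cv2.imread("pics/c11.png"));a1=g(now)
P=np.array([.63888,-.3192]);v=np.array([-f[1],f[0]])
q0=proj(S,[*P,.068]);q1=proj(S,[*(P-.0373*f),.068]);print("scene pointer home/target px",q0,q1)
x,y=q1.round().astype(int)
print("home img\n",a0[y-5:y+10,x-12:x+12]);print("now\n",a1[y-5:y+10,x-12:x+12])
w=g(bot.camera("wrist"));W=bot.camera_model("wrist");print("wrist px",proj(W,[*(P-.0373*f),.068]))
D=bot.camera_model("side");print("side px",proj(D,[*(P-.0373*f),.068]))
E
```

```text
clock: 20.48
eef_pos: [0.4847, -0.1996, 0.0571]
tool_rot: [0.752, 0.659, 0.001, 0.003]
ft_force: [5.6, -2.9, -3.6]
grip_width: 0.0136
[ 0.48474593 -0.1996465   0.05711404] [ 5.59254852 -2.85746771 -3.58770352] pull 0.03723962941183816
scene pointer home/target px [182.70488443 265.23463508] [181.09633374 253.08381928]
home img
 [[160 150 146 147 139 122 122 121 120 121 120 121 117 113 131 173 156 116
   98 106 114 119 127 102]
 [138 123 123 125 123 118 121 123 121 124 123 123 117 115 143 185 149 119
   98  98  94  94  99  81]
 [123 123 124 123 122 121 119 121 124 124 124 126 121 114 130 160 146 140
   98  92  82  73  73  71]
 [124 125 125 123 122 121 120 121 121 122 125 127 122 114 130 167 168 155
   99  94  82  71  71  71]
 [123 124 121 121 121 123 125 123 123 124 128 128 120 117 128 152 157 145
  101  94  82  70  72  72]
 [123 123 122 122 123 125 128 133 139 145 157 145 108 128 143 135 169 157
  106  96  85  70  72  73]
 [123 121 121 123 125 126 129 140 143 143 137 122  80 105 129 130 174 144
   99  95  89  72  73  72]
 [121 118 120 124 126 129 129 129 123 121 110  84  65  83 115 1
[... 1639 characters left out ...]
 99  91  78  95 103]
 [124 122 121 124 132 148 146 133  60  31  30  23  32  79 120 134 166 151
  128  95  92  79  81  96]
 [125 122 122 125 124 123 123 112  66  19  21   9  27  94 157 160 172 167
  148  97  92  80  76  80]
 [126 122 122 123 123 122 123 121  99  35  14  12  30 100 173 175 181 178
  163 104  93  84  73  73]
 [123 123 121 122 124 123 125 126 119  63  22  26  40  90 154 170 161 145
  147 105  94  86  71  70]
 [121 122 122 124 122 122 124 126 126 103  71  92 109 121 154 164 157 161
  154 113  95  90  72  67]
 [124 120 120 123 121 125 125 128 128 122 112 120 126 131 154 166 160 151
  134 122  98  91  70  70]]
wrist px [530.15709779 459.47339228]
side px [278.03353173 155.44377404]
```

```bash
python3 - <<'E'
from h import *
np.set_printoptions(linewidth=160)
g=lambda i:cv2.cvtColor(i,cv2.COLOR_BGR2GRAY).astype(int)
a=g(cv2.imread("pics/s9.png"))
b=np.mean([g(bot.camera("side")) for _ in range(4)],0).astype(int)
print("home\n",a[149:163,258:290]);print("now\n",b[149:163,258:290])
# scene: gaussian-row-centroid via change image for pointer
S=np.mean([g(bot.camera("scene")) for _ in range(6)],0);A=g(cv2.imread("pics/c11.png"))
print(np.round(S-A)[246:256,178:198].astype(int))
print(bot.get_obs()["eef_pos"])
E
```

```text
home
 [[ 37  76 120 146 152 147 128 111 102 102 101 102 103 102 101 102 115 140 152 145 122 109 123 139 142 133 131 117 105 104 104 103]
 [ 62  95 133 151 153 144 120 104 102 103 102 101 103 103 102 105 123 145 155 146 119 105 113 129 131 118 113 107 104 104 104 103]
 [ 93 116 140 154 152 138 116 101 101 100 102 104 101 102 102 112 134 151 155 145 121 103 106 117 118 105  97  98 100 104 105 104]
 [111 124 145 153 147 128 108 100 101 101 102 101 103 101 105 117 142 154 155 145 122 107 104 108 108 104  96  94  99 104 105 104]
 [115 127 145 151 140 117 102 103 107 106 102 104 102 105 106 123 145 153 156 149 130 117 107 104 105 104 101  95  97 102 106 105]
 [114 125 145 147 128 108 104 113 121 114 105 102 105 103 110 129 149 155 155 153 139 123 106  99 103 106 102  96  92 100 106 105]
 [107 124 143 142 123 106 113 131 138 122 107 103 104 104 108 124 140 148 153 150 135 112  96  96 103 106 105  98  93  95 101 106]
 [103 122 141 141 127 116 130 145 141 120 107 106 109 109 107 110 121 131 136 129 109  89  76  84  99 105 104  98  85  83  94 104]
 [ 98 121 138 147 141 134 144 149 133 112 105 
[... 2749 characters left out ...]
 -1  -1  -2  -1  -1   0  -1  -2  -3  -1  -4  -4  -2  -4  -4  -3   0   8  27  37]
 [ -2   0  -2   1   0  -1   0   0  -2  -2  -1   5  15  24  36  53  73  74  81  83]
 [ -1   1  -1  -2  -1  -2  -3  -3   3  26  44  64  75  80  84  90  95  93  93  90]
 [  0  -1  -1   1   0  -2 -10  -9   8  58  68  85  96  96  94  84  83  74  65  58]
 [  0  -1   2  17  22  26  14   9  22  63  62  69  76  63  59  52  50  46  41  37]
 [  0  -1   6  26  11   1  14 -22 -17  25  25  31  47  38  35  34  33  34  37  37]
 [  0   0   4  22   0 -11 -12 -48 -22   0   1   4  19  32  36  37  36  35  36  38]
 [  0   0   1   7   0  -1  -8 -18  -3  -1  -2  -3  10  34  33  33  32  31  32  34]]
[ 0.48477622 -0.19966991  0.05712648]
```

```bash
python3 - <<'E'
from h import *
o=bot.get_obs();print(o["clock"],o["eef_pos"],o["ft_force"],o["grip_width"])
print(bot.job_done())
E
```

```text
21.0833 [ 0.48477622 -0.19966991  0.05712648] [ 5.69549057 -1.95737435 -3.87530475] 0.013325359377187275
the job is handed in; nothing more can be done
None
```

I filled the rack in worklist order: control vial in hole 1, long tube in hole 2, short capped tube in hole 3. I then pulled the pusher back and handed the job in at 21 s with the handle still gripped.

- **Tubes:** The side picture taken after the third tube shows all three caps in the rack.
    - **Vial:** It was let go about 1 mm above the hole floor without touching it. Its cap height in the side picture afterwards matches a fully seated vial.
    - **Long and short tubes:** Each touched the hole floor with 4–5 N, at the expected height, before I let go. The colour check on the long tube was inconclusive because its cap merged with its neighbour's. The short tube had no separate height check after release.
- **Pusher:** The wrist camera put the ridge 37.3 mm from the pointer's home place, and the arm's reading shows a pull of 37.2 mm.
    - **Scene camera:** It put pointer and ridge within about 1 mm of each other. My first, rougher reading suggested 0.9 mm more pull; the averaged one suggested about 0.3 mm.
    - **Side camera:** It could not settle the alignment.
- **Last state:** The handle was gripped at 13 mm opening, with about 6 N of spring load and the position steady.
- **Not checked:** I took no close-up of the pointer after the pull. I also did not re-check the bystander objects, though no move was planned near them.

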